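# Change a model test bench over from supply to battery

### The arm

A 6-joint arm with a two-finger parallel gripper is mounted at the origin on the work surface. World frame = base frame: x ahead of the robot, y to its left, z up, the work surface at z = 0. Lengths are in m, angles in degrees, forces in N, time in s.
With the tool pointing down it reaches from about 0.4 to 0.825 m from the base axis. Payload 7 kg.
Tool frame: the origin (TCP) lies midway between the tips of the shut fingers; the grasp point (between the pads) lies 19 mm behind it (r.grip_depth is the distance from the TCP to the grasp point, in m); z points along the fingers, y is the line along which they close (so a half turn about z gives the same grasp; the last joint's range is limited). The gripper opens to 88 mm and grips with 3 to 60 N. Pads are 19 mm wide; open, the fingers measure 130 mm over their backs; the gripper's body (78 mm by 193 mm) begins 47 mm behind the grasp point.
Start: joints at [84.689, 20.546, 0.682, 0, -70.136, -16.507], TCP at [0.251, 0.627, 0.227] pointing down, gripper open.
Joint ranges: [-176.03, 176.03], [-82.01, 121.73], [-58.28, 71.71], [-173.87, 95.51], [-174.79, -0.11], [-173.66, 173.66]. Speed limits (degrees/s): [136.94, 136.94, 172.46, 180, 180, 180].

### API

Orientations are given as [roll, pitch, yaw] about the fixed x, y, z axes, in that order (R = Rz(yaw) Ry(pitch) Rx(roll)).
In Python, from plant import r, capture, close_job, search_frame, outline_of gives the robot as it stands.
- The arm moves only by the shell command python3 -m creep 'ROWS' [FORCE]. ROWS is JSON, a list of rows, each a list of 7 numbers: the finger opening in mm, from 0 to 87.6, then the shift along the world's x, y, z in units of 25 mm (1.0 is 25 mm), then the turn, a rotation vector about the world's x, y, z in degrees. In form: [[hand, x, y, z, ax, ay, az], ...]. A call has 1 to 8 rows; each row shifts and turns the commanded pose from where the row before left it; what a row does not reach is not made up. A row lasts 1/12 s, in which the tool goes at most 41.7 mm and 7.16 degrees, less where a joint would pass 70% of its speed; a pose out of reach is approached as far as the arm can. A call is refused whole if a number of a shift passes 1 or a number of a turn 7.16, either way. A call with a gripper value outside its range is refused whole. The fingers move at their own pace and stop on an object; FORCE is the grip in N (left out, the last holds). Time passes only in rows, so rows that do not move let the fingers close. It gives the time, the measured TCP pose, the force, the opening and the grip force at its end, in the units of the state.
- r.get_state(): the state, without advancing time (a new reading comes with each control period).
- capture(name): name is "scene" or "side" or "wrist"; returns a dict with "frame" (420x560x3 uint8, red, green, blue), "K" (3x3 intrinsics, pixels), "origin" and "rotation" of the camera in the world. Camera axes: x right, y down, z forward; pixel columns grow to the right and rows downward; lengths in m; the calibration is good to about 2 mm. A picture is of the moment at which its call begins. There is no depth.
- close_job(): hands the job in; it is judged then, once.
Trained networks look in a picture, given as the dict that the camera call returned (one of the last four; its "shot" number tells which), for a name from the list of things; names that differ only in an ending like _2 or _b are one class to them, and where a whole thing is asked for, a point or a joint stands for the part that bears it (a point fixed in the world has none). Each returns a list of dicts, best first, with "conf" (0 to 1); they miss things now and then, are a little off and sometimes report something else, mostly with a low value. They report only what shows in the picture. A call takes as long as a camera call. They do not tell look-alikes from the thing itself.
- search_frame(picture, target): "bbox" ([left, top, right, bottom] in pixels, round what is visible of it).
- outline_of(picture, target): "region" (420x560 bool, what is visible of it) and "bbox" ([left, top, right, bottom] in pixels, round what is visible of it).
The state is a dict: "time_s": time; "joints": joint angles; "qd": joint speeds; "joint_torque": joint torques, N m; "tcp_pos": TCP position; "eef_rot": TCP orientation; "contact_force": force on the tool from outside, world axes, zero at the start; "moment": the same for the moment, N m; "gripper_width": finger opening in m; "gripper_force": force on a finger pad.
Only numpy, scipy, OpenCV 4.12 (cv2) and the standard library are available. Lean on these libraries where they do the work, as an engineer would, in place of code of your own. Each camera call takes 0.05 s, during which the arm holds its last target. There are 200 camera calls.

### The job

Move the changeover switch from supply (red) to its upright off position (white) without going past it, and only then lift the yellow battery pack out of the blue charger and set it gently, not dropped, upright and fully down in the plywood cradle. Once the pack is seated and let go, throw the lever all the way over to battery (green). The holders' tall walls shut off different sides of the pack, so put it down on the open bench in between and take it again the other way; leave the flask, the wheel model and the screwdriver alone.

Things in the scene. Friction and masses are not known exactly. Their poses are not given: they have to be found in the camera images.
- switch: Grey changeover switch box, 120 (x) x 170 (y) x 50 mm high, fixed to the bench. Origin: centre of its underside, z up. A lever stands out of a slot along its y axis; coloured marks on its top beside the slot: red at y = -52 mm (supply), white at y = 0 (off), green at y = +52 mm (battery).
- switch_pivot (a point): The lever's hinge axis: on the box's centre line, 45 mm above its underside (hinge along the box's x axis).
- lever (a joint): Angle of the switch lever, rad: -0.7 leaning to red (supply), 0 upright (off), +0.7 leaning to green (battery), positive towards the box's +y. A spring holds it in each of these three detents; it goes over about half way between (at +-0.35) with some 5 N at the grip and then snaps into the next one.
- lever_grip (a point): Centre of the lever's grip, 87 mm from the hinge axis: an orange cylinder, 28 mm across and 50 mm long along the lever, with a black band at its top (lever end 112 mm from the hinge axis). The shaft below it is 12 mm thick.
- pack: Yellow battery pack with black foot, about 0.4 kg, 64 (its x) x 50 (its y) x 100 mm high, loose; starts upright in the charger. Origin: centre of its underside, z up. It may be turned half round.
- charger: Blue charger, fixed. Base plate 100 (x) x 90 (y) x 15 mm; origin: centre of its underside. The pack stands on the base plate with its x along the charger's x. Two walls, 6 mm thick, inner faces at x = +-36 mm, 46 mm long in y, rise to 127 mm above the bench (12 mm above the pack's top); the +-y sides have only a lip, inner faces at y = +-29 mm, its top 10 mm above the base plate.
- cradle: Plywood cradle with green lips, fixed. Base plate 100 (x) x 90 (y) x 15 mm; origin: centre of its underside. The pack goes in with its x along the cradle's x. Two walls, 6 mm thick, inner faces at y = +-29 mm, 56 mm long in x, rise to 139 mm above the bench (24 mm above a seated pack's top); the +-x sides have only a green lip, inner faces at x = +-38 mm, its top 10 mm above the base plate.
- cradle_floor (a point): Centre of the cradle's floor (top of its base plate, 15 mm above the bench), where the pack's origin belongs; axes as the cradle's.
- flask: Steel flask, 72 mm across, 200 mm high, standing loose on the bench; origin: centre of its underside. Bystander.
- wheel: Plywood model of a big wheel with red rim, base 90 (x) x 130 (y) mm, 160 mm high, loose; origin: centre of its underside. Bystander.
- driver: Screwdriver, 190 mm long, lying loose on the bench along its x axis; origin at its middle. Bystander.
Things that resemble listed ones, but are neither listed nor needed, are in the scene too. Of the things that look like the switch, the larger one is meant.

How it is judged (in metres and radians):
On the way, in this order (a step that is already met when the one before it is completed fails the run):
1. the switch lever stands upright at off (within 0.12 rad) with the pack not yet moved from the charger (value of joint lever between -0.12 and 0.12 rad and distance of pack from where it was at the start of the episode below 0.02 m), for 0.3 s.
2. the pack stands fully down in the cradle, let go, with the switch still off (horizontal distance between pack and cradle_floor below 0.012 m and z of pack in the frame of cradle_floor between -0.006 and 0.006 m and angle between pack's own z axis and vertical below 0.08 rad and angle between the x axis of pack and the x axis of cradle, either way round below 0.25 rad and linear speed of pack below 0.02 m/s and value of joint lever between -0.12 and 0.12 rad and contact force between the fingers and pack below 0.1 N), for 0.2 s.
3. the switch lever lies in the battery (green) detent (value of joint lever above 0.6 rad), for 0.2 s.
At the end, for the whole second after the job is handed in: The lever rests in the battery (green) detent (joint above 0.6 rad); the pack rests upright and fully down on the cradle's floor (origin within 12 mm sideways and 6 mm in height of the floor's centre, tilt under 0.08 rad, its x along the cradle's x either way round), all at rest (horizontal distance between pack and cradle_floor below 0.012 m and z of pack in the frame of cradle_floor between -0.006 and 0.006 m and angle between pack's own z axis and vertical below 0.08 rad and angle between the x axis of pack and the x axis of cradle, either way round below 0.25 rad and linear speed of pack below 0.02 m/s and value of joint lever above 0.6 rad and velocity of joint lever between -0.1 and 0.1 rad/s); the robot touches nothing.
It fails at once if the lever goes towards battery (beyond 0.35 rad) while the pack is not in the cradle (value of joint lever above 0.35 rad and not (horizontal distance between pack and cradle_floor below 0.025 m and z of pack in the frame of cradle_floor below 0.06 m)).
It fails at once if the pack is in the cradle while the lever is towards supply (below -0.35 rad) (horizontal distance between pack and cradle_floor below 0.025 m and z of pack in the frame of cradle_floor below 0.06 m and value of joint lever below -0.35 rad).
It fails at once if the pack is dropped into the cradle (faster than 0.45 m/s inside it) (horizontal distance between pack and cradle_floor below 0.025 m and z of pack in the frame of cradle_floor below 0.06 m and linear speed of pack above 0.45 m/s).
It fails at once if the flask, the wheel model or the screwdriver is pushed more than 20 mm (distance of any of flask, wheel, driver from where it was at the start of the episode above 0.02 m).
It also fails if it takes over 72 s, if anything falls off the work surface, if the arm or the gripper's body presses on something with over 40 N, if the wrist force passes 120 N, or if a joint passes its speed limit or range.

## Working session

There is one attempt and no reset: what is moved stays moved. The work goes in short steps, Python scripts to look and compute and a shell command to move; the robot and the scene stay as the last step left them, time stands still between calls to the robot, and variables do not carry over. Pictures are saved under pics/ and viewed, at most 12 in all, crops included, and the job is handed in when it is done.

```bash
ls; mkdir -p pics
python3 - <<'E'
from plant import r,capture,search_frame
import cv2,numpy as np
s=r.get_state();print(s['time_s'],s['tcp_pos'],s['eef_rot'],r.grip_depth)
for n in ('scene','side'):
    p=capture(n);cv2.imwrite(f'pics/{n}0.png',p['frame'][:,:,::-1])
    print(n,p['K'].tolist(),p['origin'],p['rotation'].tolist())
    for t in ('switch','lever_grip','pack','charger','cradle','flask','wheel','driver'):
        print(t,[(np.round(d['bbox']).tolist(),round(d['conf'],2)) for d in search_frame(p,t)])
E
```

```text
pics
0.0 [0.25073806 0.62618401 0.22560606] [ 1.79904776e+02 -8.82383739e-03 -2.18269901e+01] 0.0188
scene [[546.0987203776671, 0.0, 282.7816017570588], [0.0, 546.0987203776671, 202.65777850803275], [0.0, 0.0, 1.0]] [1.30381169 0.5033697  1.22493812] [-141.52722788146642, 1.082891712289575, 122.67102818711264]
switch [([358.0, 192.0, 412.0, 241.0], 0.82), ([435.0, 275.0, 478.0, 334.0], 0.67), ([325.0, 231.0, 404.0, 316.0], 0.64)]
lever_grip [([342.0, 231.0, 370.0, 273.0], 0.55), ([383.0, 195.0, 394.0, 216.0], 0.49), ([325.0, 232.0, 404.0, 316.0], 0.4)]
pack [([324.0, 232.0, 406.0, 316.0], 0.71), ([179.0, 155.0, 212.0, 200.0], 0.7), ([252.0, 188.0, 291.0, 244.0], 0.19)]
charger [([179.0, 153.0, 224.0, 210.0], 0.6)]
cradle [([255.0, 187.0, 292.0, 244.0], 0.9)]
flask [([439.0, 272.0, 477.0, 337.0], 0.83)]
wheel [([125.0, 113.0, 173.0, 173.0], 0.69)]
driver [([212.0, 253.0, 265.0, 305.0], 0.96)]
side [[389.9943315300582, 0.0, 284.2128649998015], [0.0, 389.9943315300582, 207.7307739188296], [0.0, 0.0, 1.0]] [0.27285629 0.69159378 0.96563961] [-138.99591043622203, 0.7111800984777751, -155.98453088139607]
switch [([205.0, 252.0, 280.0, 331.0], 0.92), ([292.0, 285.0, 337.0, 336.0], 0.92)]
lever_grip [([238.0, 252.0, 259.0, 288.0], 0.57)]
pack [([305.0, 142.0, 327.0, 175.0], 0.97)]
charger [([298.0, 140.0, 336.0, 183.0], 0.58), ([240.0, 251.0, 261.0, 293.0], 0.36)]
cradle [([270.0, 187.0, 304.0, 239.0], 0.69)]
flask [([170.0, 338.0, 215.0, 395.0], 0.81)]
wheel [([328.0, 101.0, 361.0, 145.0], 0.61)]
driver [([211.0, 194.0, 257.0, 222.0], 0.83)]
```

View pics/scene0.png

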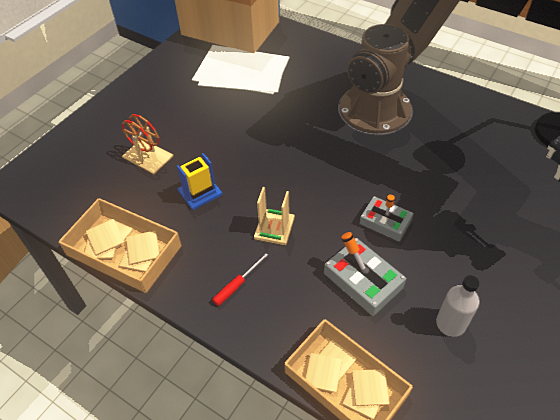

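View pics/side0.png

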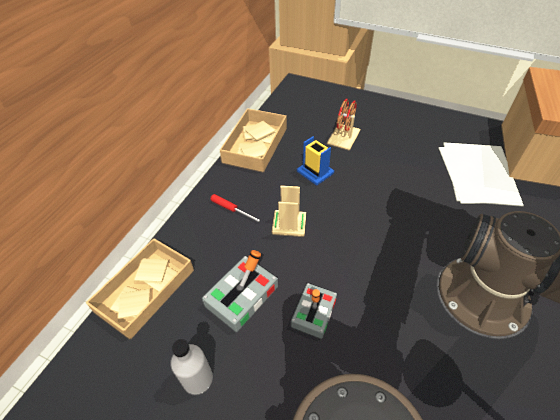

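The scene view shows the large switch at about (365,275) with its grip at (350,243), leaning to red. The pack stands in the charger at (198,178), the cradle is at (273,220), the driver at (240,280), and the small look-alike switch at (388,215). Next I fit the poses by silhouette in both views.

```bash
cat > h.py <<'E'
import numpy as np,cv2
from scipy.optimize import minimize
from scipy.spatial.transform import Rotation as R
from plant import r,capture,search_frame,outline_of
def cam(p):
    return p['K'],np.array(p['origin']),R.from_euler('xyz',p['rotation'],degrees=True).as_matrix()
def proj(p,X):
    K,o,M=cam(p); c=(np.atleast_2d(X)-o)@M; u=c@K.T; return u[:,:2]/u[:,2:]
def ray(p,uv,z):
    K,o,M=cam(p); d=M@np.linalg.inv(K)@[uv[0],uv[1],1]; return o+d*(z-o[2])/d[2]
def box(x0,x1,y0,y1,z0,z1):
    return np.array([[x,y,z] for x in (x0,x1) for y in (y0,y1) for z in (z0,z1)])/1000.
PACK0=[box(-32,32,-25,25,0,100)]
CH=[box(-50,50,-45,45,0,15)]+[box(a,b,-23,23,15,127) for a,b in((-42,-36),(36,42))]+[box(-36,36,a,b,15,25) for a,b in((-35,-29),(29,35))]
CHP=CH+[box(-32,32,-25,25,15,115)]
CR=[box(-50,50,-45,45,0,15)]+[box(-28,28,a,b,15,139) for a,b in((-35,-29),(29,35))]+[box(a,b,-29,29,15,25) for a,b in((-44,-38),(38,44))]
def cyl(rad,l0,l1,a):
    t=np.linspace(0,2*np.pi,17); P=np.vstack([np.c_[rad*np.cos(t),rad*np.sin(t),0*t+l] for l in(l0,l1)])
    c,s=np.cos(a),np.sin(a)
    return (np.c_[P[:,0],P[:,1]*c+P[:,2]*s,-P[:,1]*s+P[:,2]*c]+[0,0,45])/1000.
def SW(a): return [box(-60,60,-85,85,0,50),cyl(6,0,62,a),cyl(14,62,112,a)]
def place(parts,q):
    M=R.from_euler('z',q[2]).as_matrix(); return [P@M.T+[q[0],q[1],q[3] if len(q)>3 else 0] for P in parts]
def mask(p,parts,q,S=4):
    h,w=p['frame'].shape[:2]; m=np.zeros((h*S,w*S),np.uint8)
    for P in place(parts,q):
        hull=cv2.convexHull(((proj(p,P)+.5)*S*16-8).astype(np.float32))
        cv2.fillConvexPoly(m,np.round(hull).astype(np.int32),255,cv2.LINE_8,4)
    return cv2.resize(m,(w,h),interpolation=cv2.INTER_AREA)/255.
def fit(parts,views,q0s):
    def f(q):
        c=0
        for p,m in views:
            a=mask(p,parts,q); c+=1-np.minimum(a,m).sum()/np.maximum(a,m).sum()
        return c/len(views)
    best=None
    for q0 in q0s:
        sx=np.vstack([q0]+[np.array(q0)+d for d in ([.02,0,0],[0,.02,0],[0,0,.25])])
        o=minimize(f,q0,method='Nelder-Mead',options=dict(initial_simplex=sx,maxiter=120,xatol=2e-4,fatol=1e-4))
        if best is None or o.fun<best.fun: best=o
    return best
def om(p,names,pix):
    """union of outlines containing/near the pixel"""
    m=np.zeros(p['frame'].shape[:2],bool)
    for n in names:
        c=[d for d in outline_of(p,n) if np.hypot(*(np.array([(d['bbox'][0]+d['bbox'][2])/2,(d['bbox'][1]+d['bbox'][3])/2])-pix))<22]
        if c: m|=c[0]['region']; print(n,round(c[0]['conf'],2),np.round(c[0]['bbox']))
    return m.astype(float)
E
cat > m1.py <<'E'
from h import *
a,b=capture('scene'),capture('side')
for n,parts,names,pa,pb in (('charger',CHP,('charger','pack'),(198,180),(317,160)),('cradle',CR,('cradle',),(273,217),(288,212)),('switch',SW(-.7),('switch',),(365,274),(242,291))):
    v=[(a,om(a,names,pa)),(b,om(b,names,pb))]
    g=ray(a,pa,.04)
    o=fit(parts,v,[[g[0],g[1],y] for y in np.arange(0,2*np.pi if n=='switch' else np.pi,.5)])
    print(n,np.round(o.x,4),np.degrees(o.x[2]),round(o.fun,3))
    for vv in v: print('  single',np.round(fit(parts,[vv],[o.x]).x,4))
for n,pa in (('flask',(458,330)),('wheel',(148,158)),('driver',(240,280))): print(n,ray(a,pa,0))
print('red,green',ray(a,(340,266),.05),ray(a,(373,292),.05))
E
python3 m1.py
```

```text
pack 0.64 [178. 156. 214. 202.]
charger 0.72 [299. 141. 334. 183.]
pack 0.83 [307. 141. 330. 176.]
charger [ 0.592  -0.2695 -0.4505] -25.813965087068144 0.293
  single [ 0.5755 -0.291  -0.7089]
  single [ 0.5917 -0.2696 -0.4048]
cradle 0.83 [253. 190. 293. 244.]
cradle 0.59 [273. 186. 306. 238.]
cradle [ 0.5829 -0.015   3.4837] 199.60280069015357 0.071
  single [ 0.5829 -0.0151  3.4806]
  single [ 0.5835 -0.0168  3.4801]
switch 0.86 [325. 230. 405. 315.]
switch 0.76 [205. 252. 278. 331.]
switch [0.602  0.2686 6.0218] 345.0213173644982 0.041
  single [0.6033 0.2695 6.0423]
  single [0.6011 0.2688 6.0169]
flask [0.60372574 0.52696254 0.        ]
wheel [ 0.56785742 -0.49002882  0.        ]
driver [0.76952015 0.00208626 0.        ]
red,green [0.62495842 0.21235336 0.05      ] [0.64724281 0.31576599 0.05      ]
```

```bash
A='[[80,0.8,-1,0,0,0,-5],[80,0.8,-1,0,0,0,-5],[80,0.8,-1,0,0,0,-5],[80,0.8,-1,0,0,0,-5],[80,0.8,-1,0,0,0,-5],[80,0.8,-1,0,0,0,-5],[80,0.8,-1,0,0,0,-5],[80,0.8,-1,0,0,0,-5]]' ; unset A
python3 -m creep '[[80,0.8,-1,0,0,0,-5],[80,0.8,-1,0,0,0,-5],[80,0.8,-1,0,0,0,-5],[80,0.8,-1,0,0,0,-5],[80,0.8,-1,0,0,0,-5],[80,0.8,-1,0,0,0,-5],[80,0.8,-1,0,0,0,-5],[80,0.8,-1,0,0,0,-5]]' 10
python3 -m creep '[[80,0.8,-1,0,0,0,-5],[80,0.8,-1,0,0,0,-5],[80,0.8,-1,0,0,0,-5],[80,0.8,-1,0,0,0,-5],[80,0.8,-1,0,0,0,-5],[80,0.8,-1,0,0,0,-5],[80,0.8,-1,0,0,0,-5],[80,0,0,0,0,0,0]]'
python3 - <<'E'
from h import *
s=r.get_state();print(s['time_s'],s['tcp_pos'],s['eef_rot'],s['joints'])
p=capture('wrist');cv2.imwrite('pics/w1.png',p['frame'][:,:,::-1]);print(p['K'][0,0],p['origin'],p['rotation'])
for n in('switch','lever_grip'):print(n,[(np.round(d['bbox']),d['conf']) for d in search_frame(p,n)])
E
```

```text
time_s: 2.07
tcp_pos: [0.4116, 0.4253, 0.2268]
eef_rot: [-180.0, 0.0, -62.1]
contact_force: [0.6, 0.4, 0.2]
gripper_width: 0.0803
gripper_force: 0.0
time_s: 2.73
tcp_pos: [0.5532, 0.2479, 0.2265]
eef_rot: [-180.0, -0.1, -97.3]
contact_force: [-0.9, 1.2, -0.2]
gripper_width: 0.0799
gripper_force: 0.0
2.7333 [0.55322018 0.2478693  0.22647808] [-1.79984419e+02 -5.24482812e-02 -9.73147912e+01] [ 4.26095472e+01  1.41391657e+01 -8.41390486e+00  4.94613125e-02
 -6.74770390e+01 -4.99432896e+01]
345.8976464716146 [0.54309827 0.16354219 0.38577426] [ 1.62110993e+02 -2.22660295e-02  1.72670731e+02]
switch [(array([174., 119., 301., 288.]), 0.72), (array([371.,  86., 473., 212.]), 0.7)]
lever_grip [(array([419., 145., 469., 180.]), 0.94), (array([206., 136., 246., 222.]), 0.74)]
```

View pics/w1.png

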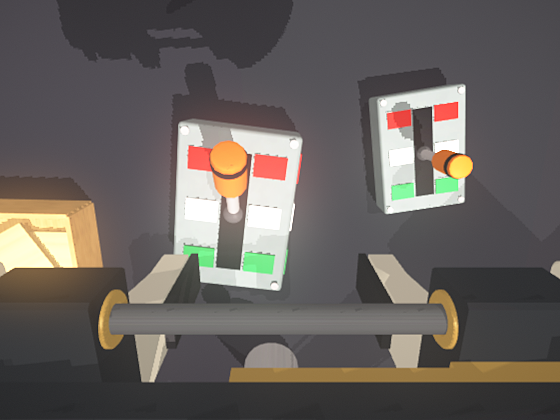

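The wrist view shows the large switch at (238,205) with its lever leaning to red at (228,165). The small look-alike is at (420,150). I'll refine the switch pose from this view.

Run:
```python
from h import *
p=capture('wrist'); v=(p,om(p,('switch',),(238,204)))
o=fit(SW(-.7),[v],[[.602,.2686,-.262]]);q=o.x;print(q,np.degrees(q[2]),o.fun)
for a in(-.7,-.35,0,.7):
    y=.087*np.sin(a); print(a,q[0]-np.sin(q[2])*y,q[1]+np.cos(q[2])*y,.045+.087*np.cos(a))
```

```text
switch 0.73 [169. 115. 302. 286.]
[ 0.60294114  0.26915048 -0.25053129] -14.354385322609987 0.05206873862052441
-0.7 0.5890460532210555 0.2148532755647762 0.1115412702937505
-0.35 0.5955451995216484 0.24024970021924386 0.12672542601772196
0 0.6029411370828078 0.269150476157154 0.132
0.7 0.6168362209445601 0.32344767674953173 0.1115412702937505
```

```bash
python3 -m creep '[[80,0.72,-0.66,0,0,0,-3.6],[80,0.72,-0.66,0,0,0,-3.6],[80,0,0,-0.8,0,0,0],[80,0,0,-0.8,0,0,0],[80,0,0,-0.8,0,0,0],[80,0,0,-0.6,0,0,0],[80,0,0,0,0,0,0],[80,0,0,0,0,0,0]]'
```

```text
time_s: 3.65
tcp_pos: [0.5863, 0.2193, 0.1513]
eef_rot: [180.0, -0.1, -103.9]
contact_force: [1.0, -0.9, 0.4]
gripper_width: 0.0799
gripper_force: 0.0
```

```bash
python3 -m creep '[[80,0.1,-0.15,-0.8,0,0,0],[80,0,0,-0.8,0,0,0],[80,0,0,-0.55,0,0,0],[80,0,0,0,0,0,0],[20,0,0,0,0,0,0],[20,0,0,0,0,0,0],[20,0,0,0,0,0,0],[20,0,0,0,0,0,0]]' 15
```

```text
time_s: 4.32
tcp_pos: [0.59, 0.2154, 0.0993]
eef_rot: [-179.9, 0.1, -104.0]
contact_force: [-0.4, -0.2, 0.1]
gripper_width: 0.0588
gripper_force: 0.0
```

```bash
python3 -m creep '[[20,0,0,0,0,0,0],[20,0,0,0,0,0,0],[20,0,0,0,0,0,0],[20,0,0,0,0,0,0],[20,0,0,0,0,0,0],[20,0,0,0,0,0,0],[20,0,0,0,0,0,0],[20,0,0,0,0,0,0]]' 15
```

```text
time_s: 4.98
tcp_pos: [0.5885, 0.2147, 0.0976]
eef_rot: [179.9, -0.0, -104.0]
contact_force: [-5.0, 1.2, 1.7]
gripper_width: 0.0276
gripper_force: 15.0
```

```bash
python3 -m creep '[[20,0.07,0.27,0.21,0,0,0],[20,0.07,0.29,0.18,0,0,0],[20,0.08,0.3,0.15,0,0,0],[20,0.08,0.32,0.12,0,0,0],[20,0.08,0.33,0.09,0,0,0],[20,0.085,0.33,0.05,0,0,0],[20,0.085,0.34,0.02,0,0,0],[20,0,0,0,0,0,0]]' 15
python3 - <<'E'
from h import *
p=capture('scene');cv2.imwrite('pics/s2.png',cv2.resize(p['frame'][150:330,260:500,::-1],None,fx=3,fy=3))
E
```

```text
time_s: 5.65
tcp_pos: [0.6031, 0.2711, 0.1188]
eef_rot: [180.0, 0.0, -104.0]
contact_force: [-6.3, 3.0, 4.0]
gripper_width: 0.0281
gripper_force: 15.0
```

View pics/s2.png

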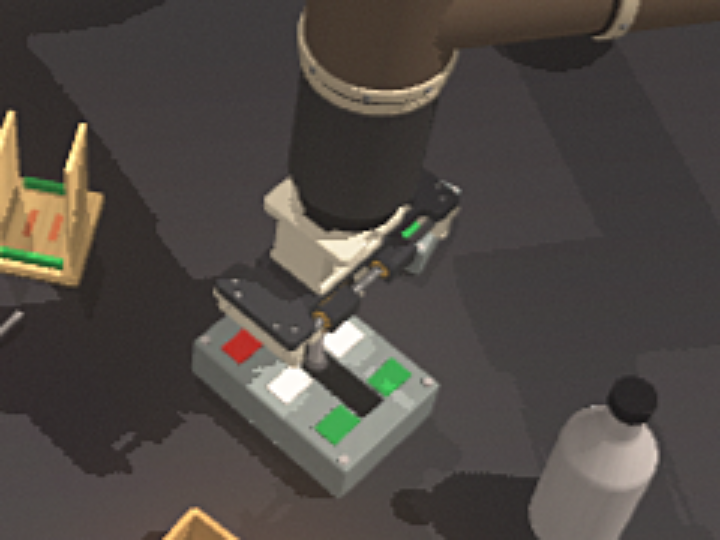

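The shaft is near upright at (319,345) in the crop. I'll release, lift, and fly to the charger.

```bash
python3 -m creep '[[80,0,0,0,0,0,0],[80,0,0,0,0,0,0],[80,0,0,0,0,0,0],[80,0,0,0,0,0,0],[80,0,0,0,0,0,0],[80,0,0,0,0,0,0],[80,0,0,0,0,0,0],[80,0,0,0.3,0,0,0]]'
python3 -m creep '[[80,0,0,0.8,0,0,0],[80,0,0,0.9,0,0,0],[80,0,0,0.9,0,0,0],[80,0,0,0.9,0,0,0],[80,0,0,0.8,0,0,0],[80,0,0,0.4,0,0,0],[80,0,0,0,0,0,0]]'
python3 - <<'E'
from h import *
a=capture('scene')
for b in(-.7,0,.7): print(b,np.round(proj(a,cyl(1,87,87,b)[:1]@R.from_euler('z',-.2505).as_matrix().T+[.603,.269,0])))
print([(np.round(d['bbox']),round(d['conf'],2)) for d in search_frame(a,'lever_grip')])
E
```

```text
time_s: 6.37
tcp_pos: [0.6023, 0.2688, 0.1245]
eef_rot: [179.9, -0.1, -104.0]
contact_force: [-0.3, -0.4, -0.6]
gripper_width: 0.0754
gripper_force: 0.0
time_s: 6.95
tcp_pos: [0.6043, 0.2699, 0.2467]
eef_rot: [-179.8, 0.2, -104.0]
contact_force: [0.6, 0.2, 0.4]
gripper_width: 0.0798
gripper_force: 0.0
-0.7 [[349. 243.]]
0 [[367. 252.]]
0.7 [[384. 271.]]
[(array([362., 242., 376., 272.]), 0.78), (array([437., 273., 480., 336.]), 0.32)]
```

The lever is upright: its box is centred at (369,257), and (367,252) is expected for off.

```bash
python3 -m creep '[[80,0,-1,0,0,0,4],[80,0,-1,0,0,0,4],[80,0,-1,0,0,0,4],[80,0,-1,0,0,0,4],[80,0,-1,0,0,0,4],[80,0,-1,0,0,0,4],[80,0,-1,0,0,0,4],[80,0,-1,0,0,0,4]]'
python3 -m creep '[[80,0,-1,0,0,0,4],[80,0,-1,0,0,0,4],[80,0,-1,0,0,0,4],[80,0,-1,0,0,0,4],[80,0,-1,0,0,0,4],[80,0,-1,0,0,0,4],[80,0,-1,0,0,0,4],[80,0,-1,0,0,0,4]]'
python3 -m creep '[[80,0,-1,0,0,0,4],[80,0,-1,0,0,0,4],[80,0,-1,0,0,0,4],[80,0,-1,0,0,0,3],[80,0,-0.8,0,0,0,0],[80,0,0,0,0,0,0],[80,0,0,0,0,0,0]]'
python3 - <<'E'
from h import *
s=r.get_state();print(s['joints'])
p=capture('wrist');cv2.imwrite('pics/w3.png',p['frame'][:,:,::-1])
for n in('charger','pack'):print(n,[(np.round(d['bbox']),d['conf']) for d in search_frame(p,n)])
print(proj(p,[[.592,-.27,.015]]))
E
```

```text
time_s: 7.72
tcp_pos: [0.6022, 0.068, 0.2415]
eef_rot: [179.8, 0.0, -71.8]
contact_force: [0.2, -0.3, 0.0]
gripper_width: 0.0801
gripper_force: 0.0
time_s: 8.38
tcp_pos: [0.6022, -0.1317, 0.2415]
eef_rot: [179.9, 0.1, -39.8]
contact_force: [0.2, -1.0, 0.3]
gripper_width: 0.0802
gripper_force: 0.0
time_s: 8.97
tcp_pos: [0.6022, -0.2514, 0.2412]
eef_rot: [180.0, 0.2, -25.2]
contact_force: [0.3, 1.7, 0.1]
gripper_width: 0.0804
gripper_force: 0.0
[-5.58723319e+00  1.80912108e+01 -9.61774073e-01 -2.80450692e-02
 -7.11270981e+01  7.04411823e+01]
charger []
pack [(array([269., 158., 332., 235.]), 0.64)]
[[295.58392456 176.12910614]]
```

View pics/w3.png

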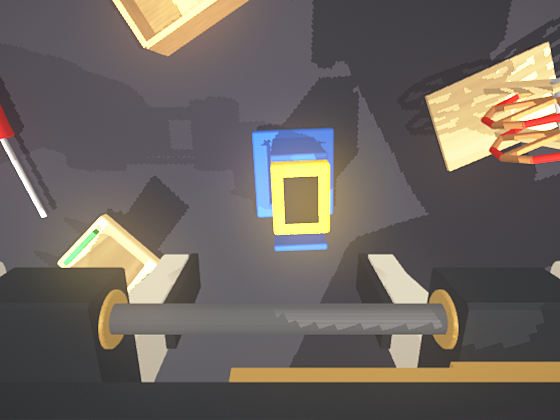

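The wrist view shows the charger at about (295,175). The pack top spans (270–330, 160–235), and the walls are above and below it in the image, so closing along the image's horizontal is right. Now I fit its pose by colour.

Run:
```python
from h import *
def cm(p,roi,g=False):
    h=cv2.cvtColor(p['frame'],cv2.COLOR_RGB2HSV)
    m=((h[...,1]>130)&(h[...,2]>60)&(((h[...,0]>100)&(h[...,0]<125))|((h[...,0]>22)&(h[...,0]<34)))).astype(np.uint8)
    k=np.zeros_like(m);k[roi[1]:roi[3],roi[0]:roi[2]]=1;m*=k
    m=cv2.morphologyEx(m,cv2.MORPH_CLOSE,np.ones((9,9)))
    c,_=cv2.findContours(m,cv2.RETR_EXTERNAL,cv2.CHAIN_APPROX_NONE);o=np.zeros_like(m)
    cv2.drawContours(o,[max(c,key=cv2.contourArea)],-1,1,-1);return o.astype(float)
p=capture('wrist');a=capture('scene');b=capture('side')
V=[(p,cm(p,(235,110,350,265))),(a,cm(a,(165,145,235,215))),(b,cm(b,(290,130,345,190)))]
for v in (V[:1],V[1:2],V[2:],V):
    o=fit(CHP,v,[[.592,-.27,-.44]]);print(np.round(o.x,4),np.degrees(o.x[2]),o.fun,[x[1].sum() for x in v])
# yellow top of pack: direct back projection
h=cv2.cvtColor(p['frame'],cv2.COLOR_RGB2HSV);y=((h[...,0]>20)&(h[...,0]<36)&(h[...,1]>110)&(h[...,2]>120)).astype(np.uint8);y[:,:240]=0;y[:,350:]=0;y[:140]=0;y[245:]=0
c,_=cv2.findContours(y,cv2.RETR_EXTERNAL,cv2.CHAIN_APPROX_NONE);c=max(c,key=cv2.contourArea)
rr=cv2.minAreaRect(c);print(rr);P=np.array([ray(p,u,.115) for u in cv2.boxPoints(rr)]);print(P.round(4),P.mean(0))
```

```text
[ 0.5945 -0.2687 -0.3926] -22.49228577784059 0.5552033140951149 [np.float64(3976.0)]
[ 0.5922 -0.2687 -0.4465] -25.581526009482296 0.062071744297318876 [np.float64(1539.0)]
[ 0.5944 -0.2692 -0.3892] -22.29998984246261 0.03582936985785301 [np.float64(1130.0)]
[ 0.594  -0.2683 -0.4026] -23.066175597148433 0.22132654726458192 [np.float64(3976.0), np.float64(1539.0), np.float64(1130.0)]
((302.7903747558594, 196.92103576660156), (72.9566421508789, 58.6547966003418), 88.02507019042969)
[[ 0.6349 -0.2607  0.115 ]
 [ 0.6158 -0.3056  0.115 ]
 [ 0.5544 -0.2828  0.115 ]
 [ 0.5748 -0.2347  0.115 ]] [ 0.5949863  -0.27094949  0.115     ]
```

```bash
python3 -m creep '[[84,-0.3,-0.72,0,0,0,2.2],[84,0,0,-0.8,0,0,0],[84,0,0,-0.8,0,0,0],[84,0,0,-0.8,0,0,0],[84,0,0,-0.8,0,0,0],[84,0,0,-0.6,0,0,0],[84,0,0,0,0,0,0],[84,0,0,0,0,0,0]]' 25
python3 -m creep '[[84,0,0,-0.8,0,0,0],[84,0,0,-0.8,0,0,0],[84,0,0,-0.8,0,0,0],[84,0,0,-0.5,0,0,0],[84,0,0,-0.1,0,0,0],[84,0,0,0,0,0,0]]' 25
python3 - <<'E'
from h import *
p=capture('wrist');cv2.imwrite('pics/w4.png',p['frame'][:,:,::-1])
E
```

```text
time_s: 9.93
tcp_pos: [0.5954, -0.2682, 0.148]
eef_rot: [180.0, 0.1, -22.8]
contact_force: [0.6, -0.4, 0.7]
gripper_width: 0.084
gripper_force: 0.0
time_s: 10.43
tcp_pos: [0.5958, -0.2686, 0.0735]
eef_rot: [180.0, 0.0, -22.8]
contact_force: [0.2, -0.6, 1.1]
gripper_width: 0.084
gripper_force: 0.0
```

View pics/w4.png

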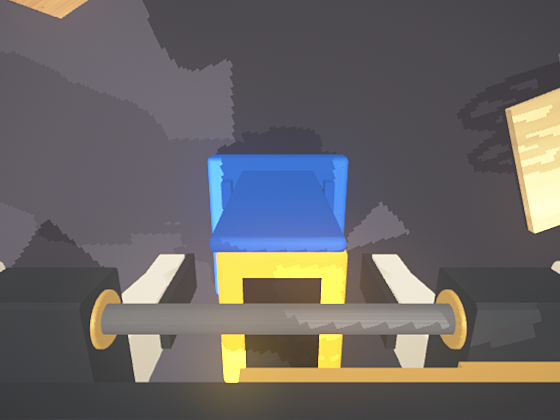

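The pack (columns 218–347) sits between the pads (190–370), well aligned. Closing.

```bash
python3 -m creep '[[40,0,0,0,0,0,0],[40,0,0,0,0,0,0],[40,0,0,0,0,0,0],[40,0,0,0,0,0,0],[40,0,0,0,0,0,0],[40,0,0,0,0,0,0],[40,0,0,0,0,0,0],[40,0,0,0,0,0,0]]' 25
python3 -m creep '[[40,0,0,0,0,0,0],[40,0,0,0,0,0,0],[40,0,0,0.1,0,0,0],[40,0,0,0.2,0,0,0],[40,0,0,0.3,0,0,0],[40,0,0,0.3,0,0,0],[40,0,0,0.3,0,0,0],[40,0,0,0,0,0,0]]' 25
```

```text
time_s: 11.15
tcp_pos: [0.5957, -0.2688, 0.0736]
eef_rot: [180.0, -0.0, -22.8]
contact_force: [-0.3, -1.1, 2.3]
gripper_width: 0.0501
gripper_force: 25.0
time_s: 11.82
tcp_pos: [0.5968, -0.2689, 0.1057]
eef_rot: [-180.0, -0.2, -22.8]
contact_force: [0.6, 1.2, -3.8]
gripper_width: 0.0499
gripper_force: 25.0
```

```bash
python3 -m creep '[[40,0,0,0.6,0,0,0],[40,0,0,0.8,0,0,0],[40,0,0,0.8,0,0,0],[40,0,0,0.8,0,0,0],[40,0,0,0.8,0,0,0],[40,0,0,0.4,0,0,0],[40,-0.3,0.3,0,0,0,0],[40,-0.6,0.6,0,0,0,0]]' 25
python3 -m creep '[[40,-0.7,0.7,0,0,0,0],[40,-0.7,0.7,0,0,0,0],[40,-0.7,0.7,0,0,0,0],[40,-0.7,0.7,0,0,0,0],[40,-0.7,0.7,0,0,0,0],[40,-0.6,0.6,0,0,0,0],[40,-0.4,0.4,0,0,0,0],[40,0,0,0,0,0,0]]' 25
python3 -m creep '[[40,0,0,-0.5,0,0,0],[40,0,0,-0.8,0,0,0],[40,0,0,-0.8,0,0,0],[40,0,0,-0.8,0,0,0],[40,0,0,-0.8,0,0,0],[40,0,0,-0.8,0,0,0],[40,0,0,-0.4,0,0,0],[40,0,0,0,0,0,0]]' 25
```

```text
time_s: 12.48
tcp_pos: [0.5735, -0.2465, 0.2076]
eef_rot: [-180.0, -0.0, -22.9]
contact_force: [0.8, 0.1, -4.4]
gripper_width: 0.0497
gripper_force: 25.0
time_s: 13.15
tcp_pos: [0.4579, -0.1321, 0.2077]
eef_rot: [-180.0, 0.1, -22.8]
contact_force: [-0.7, 0.7, -4.1]
gripper_width: 0.0498
gripper_force: 25.0
time_s: 13.82
tcp_pos: [0.4587, -0.1338, 0.083]
eef_rot: [179.9, 0.3, -22.9]
contact_force: [0.2, 0.5, -3.7]
gripper_width: 0.0498
gripper_force: 25.0
```

```bash
python3 -m creep '[[40,0,0,-0.3,0,0,0],[40,0,0,-0.3,0,0,0],[40,0,0,-0.16,0,0,0],[40,0,0,-0.08,0,0,0],[40,0,0,-0.04,0,0,0],[40,0,0,-0.04,0,0,0],[40,0,0,0,0,0,0],[40,0,0,0,0,0,0]]' 25
```

```text
time_s: 14.48
tcp_pos: [0.4608, -0.1336, 0.0631]
eef_rot: [-180.0, -0.0, -22.8]
contact_force: [-1.1, -0.7, -3.5]
gripper_width: 0.0498
gripper_force: 25.0
```

```bash
python3 -m creep '[[40,0,0,-0.06,0,0,0],[40,0,0,-0.04,0,0,0],[40,0,0,-0.04,0,0,0],[40,0,0,-0.04,0,0,0],[40,0,0,0,0,0,0],[40,0,0,0,0,0,0]]' 25
```

```text
time_s: 14.98
tcp_pos: [0.4607, -0.1337, 0.0585]
eef_rot: [180.0, -0.0, -22.8]
contact_force: [-0.0, -1.2, 0.0]
gripper_width: 0.0499
gripper_force: 25.0
```

```bash
python3 -m creep '[[84,0,0,0,0,0,0],[84,0,0,0,0,0,0],[84,0,0,0,0,0,0],[84,0,0,0,0,0,0],[84,0,0,0,0,0,0],[84,0,0,0,0,0,0],[84,0,0,0,0,0,0],[84,0,0,0.4,0,0,0]]' 25
python3 -m creep '[[87,0,0,0.8,0,0,0],[87,0,0,0.9,0,0,0],[87,0,0,0.9,0,0,0],[87,0,0,0.9,0,0,0],[87,0,0,0.9,0,0,0],[87,0,0,0.9,0,0,-6],[87,0,0,0.6,0,0,-7],[87,0,0,0,0,0,-7]]'
python3 -m creep '[[87,0,0,0,0,0,-7],[87,0,0,0,0,0,-7],[87,0,0,0,0,0,-7],[87,0,0,0,0,0,-7],[87,0,0,0,0,0,-7],[87,0,0,0,0,0,-7],[87,0,0,0,0,0,-7],[87,0,0,0,0,0,-7]]'
python3 -m creep '[[87,0,0,0,0,0,-7],[87,0,0,0,0,0,-7],[87,0,0,0,0,0,0],[87,0,0,0,0,0,0]]'
python3 - <<'E'
from h import *
p=capture('wrist');cv2.imwrite('pics/w5.png',p['frame'][:,:,::-1])
h=cv2.cvtColor(p['frame'],cv2.COLOR_RGB2HSV);y=((h[...,0]>20)&(h[...,0]<36)&(h[...,1]>140)&(h[...,2]>120)).astype(np.uint8)
c,_=cv2.findContours(y,cv2.RETR_EXTERNAL,cv2.CHAIN_APPROX_NONE);c=max(c,key=cv2.contourArea)
rr=cv2.minAreaRect(c);print(rr);P=np.array([ray(p,u,.1) for u in cv2.boxPoints(rr)]);print(P.round(4),P.mean(0))
E
```

```text
time_s: 15.65
tcp_pos: [0.4594, -0.1337, 0.067]
eef_rot: [179.9, 0.2, -22.8]
contact_force: [0.6, -0.2, 0.5]
gripper_width: 0.0839
gripper_force: 0.0
time_s: 16.32
tcp_pos: [0.4625, -0.1338, 0.2195]
eef_rot: [-179.8, -0.3, -43.1]
contact_force: [1.1, 0.4, -0.6]
gripper_width: 0.0869
gripper_force: 0.0
time_s: 16.98
tcp_pos: [0.4605, -0.1336, 0.2158]
eef_rot: [180.0, 0.0, -99.2]
contact_force: [0.4, 0.3, 0.3]
gripper_width: 0.0869
gripper_force: 0.0
time_s: 17.32
tcp_pos: [0.4606, -0.1336, 0.2158]
eef_rot: [180.0, 0.0, -112.6]
contact_force: [0.5, 0.2, 0.4]
gripper_width: 0.0871
gripper_force: 0.0
((280.0, 193.5), (73.0, 78.0), 90.0)
[[ 0.4733 -0.1817  0.1   ]
 [ 0.4159 -0.1578  0.1   ]
 [ 0.4378 -0.0994  0.1   ]
 [ 0.4991 -0.1249  0.1   ]] [ 0.45652132 -0.14094558  0.1       ]
```

View pics/w5.png

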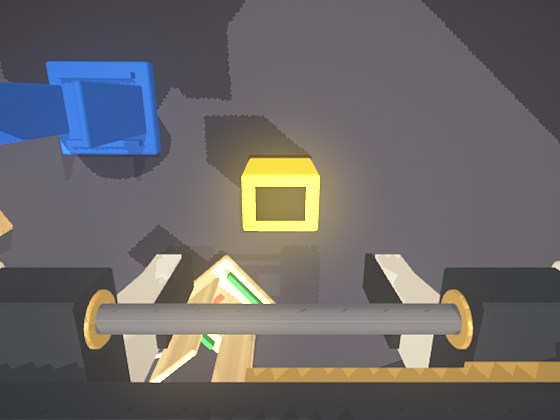

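The pack stands upright at (280,202), squared with the jaws. I'll take it across its 64 mm side, high enough for the cradle walls.

```bash
python3 -m creep '[[87,0,0,-0.8,0,0,0],[87,0,0,-0.9,0,0,0],[87,0,0,-0.9,0,0,0],[87,0,0,-0.9,0,0,0],[87,0,0,-0.8,0,0,0],[87,0,0,-0.7,0,0,0],[87,0,0,-0.6,0,0,0],[87,0,0,-0.4,0,0,0]]' 25
python3 -m creep '[[50,0,0,0,0,0,0],[50,0,0,0,0,0,0],[50,0,0,0,0,0,0],[50,0,0,0,0,0,0],[50,0,0,0,0,0,0],[50,0,0,0,0,0,0],[50,0,0,0,0,0,0],[50,0,0,0,0,0,0]]' 25
```

```text
time_s: 18.03
tcp_pos: [0.4599, -0.1337, 0.0643]
eef_rot: [179.9, -0.0, -112.6]
contact_force: [-1.4, 0.2, 0.5]
gripper_width: 0.087
gripper_force: 0.0
time_s: 18.7
tcp_pos: [0.4607, -0.1336, 0.0665]
eef_rot: [-180.0, 0.0, -112.8]
contact_force: [-3.0, 1.0, 7.3]
gripper_width: 0.0635
gripper_force: 25.0
```

```bash
python3 -m creep '[[50,0,0,0.2,0,0,0],[50,0,0,0.5,0,0,0],[50,0,0,0.8,0,0,0],[50,0,0,0.9,0,0,0],[50,0,0,0.9,0,0,0],[50,0,0,0.9,0,0,0],[50,0,0,0.9,0,0,0],[50,0,0,0.9,0,0,0]]' 25
python3 -m creep '[[50,0,0,0.6,0,0,0],[50,0,0,0,0,0,0],[50,0,0,0,0,0,0]]' 25
python3 - <<'E'
from h import *
V=[]
for n,roi,c in(('scene',(248,182,300,250),(273,217)),('side',(265,180,312,244),(288,212))):
    p=capture(n);h=cv2.cvtColor(p['frame'],cv2.COLOR_RGB2HSV)
    m=((h[...,2]>110)|((h[...,1]>90)&(h[...,2]>50))).astype(np.uint8);k=np.zeros_like(m);k[roi[1]:roi[3],roi[0]:roi[2]]=1
    m=m*k;nn,l,st,_=cv2.connectedComponentsWithStats(m);m=(l==1+np.argmax(st[1:,4])).astype(float)
    V.append((p,m)); o=om(p,('cradle',),c)
    for q in (m,o):
        if q.sum(): f=fit(CR,[(p,q)],[[.583,-.0155,.342]]);print(n,np.round(f.x,4),np.degrees(f.x[2]),f.fun)
    t=mask(p,CR,[.583,-.0155,.342]); im=p['frame'][:,:,::-1].copy(); 
    cs,_=cv2.findContours((t>.5).astype(np.uint8),cv2.RETR_EXTERNAL,cv2.CHAIN_APPROX_NONE);cv2.drawContours(im,cs,-1,(0,0,255),1)
    x,y=c;cv2.imwrite(f'pics/c_{n}.png',cv2.resize(im[y-45:y+45,x-45:x+45],None,fx=4,fy=4,interpolation=0))
f=fit(CR,V,[[.583,-.0155,.342]]);print('both',f.x,np.degrees(f.x[2]),f.fun)
cv2.imwrite('pics/c.png',np.hstack([cv2.imread('pics/c_scene.png'),cv2.imread('pics/c_side.png')]))
E
```

```text
time_s: 19.37
tcp_pos: [0.46, -0.1336, 0.2169]
eef_rot: [180.0, 0.0, -112.8]
contact_force: [-0.4, -0.9, -3.7]
gripper_width: 0.0632
gripper_force: 25.0
time_s: 19.62
tcp_pos: [0.4606, -0.1334, 0.2309]
eef_rot: [-179.9, 0.1, -112.8]
contact_force: [-0.7, -0.1, -4.5]
gripper_width: 0.0638
gripper_force: 25.0
cradle 0.85 [255. 190. 292. 242.]
scene [ 0.5846 -0.0138  0.3263] 18.694276240440235 0.03647391831783253
scene [ 0.583  -0.0141  0.3825] 21.913527054980694 0.1048648951519141
cradle 0.74 [269. 187. 304. 237.]
side [ 0.5843 -0.0142  0.3082] 17.657556345467718 0.03743264021193349
side [ 0.5833 -0.0158  0.3334] 19.10441339724728 0.05950013308650004
both [ 0.58441704 -0.01405039  0.31917835] 18.287572436575868 0.03785465898661472
```

View pics/c.png

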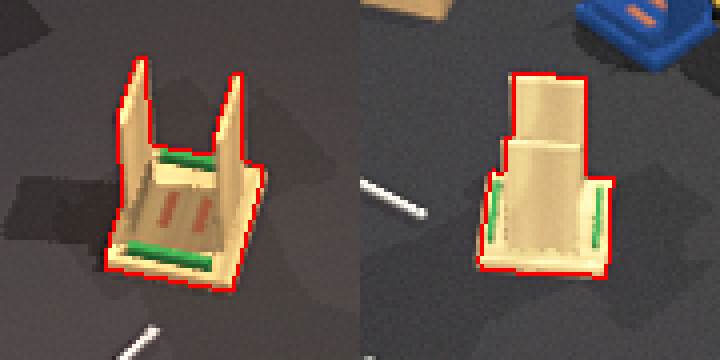

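The drawn outline matches the cradle in both crops, so its pose is (0.5844, -0.0140) at 18.3°. I'll carry the pack above it.

```bash
python3 -m creep '[[50,0.4,0.4,0,0,0,4],[50,0.7,0.7,0,0,0,6],[50,0.8,0.8,0,0,0,6],[50,0.8,0.8,0,0,0,6],[50,0.8,0.8,0,0,0,6],[50,0.7,0.6,0,0,0,6],[50,0.5,0.45,0,0,0,5],[50,0.25,0.23,0,0,0,2.1]]' 25
python3 -m creep '[[50,0,0,0,0,0,0],[50,0,0,0,0,0,0],[50,0,0,0,0,0,0]]' 25
```

```text
time_s: 20.48
tcp_pos: [0.5855, -0.0126, 0.2288]
eef_rot: [179.9, 0.0, -71.4]
contact_force: [0.8, -0.1, -3.6]
gripper_width: 0.0642
gripper_force: 25.0
time_s: 20.73
tcp_pos: [0.5836, -0.0145, 0.2299]
eef_rot: [179.9, 0.0, -71.8]
contact_force: [0.3, -0.8, -3.2]
gripper_width: 0.0638
gripper_force: 25.0
```

```bash
python3 -m creep '[[50,0.03,0.02,-0.3,0,0,0],[50,0,0,-0.4,0,0,0],[50,0,0,-0.4,0,0,0],[50,0,0,-0.3,0,0,0],[50,0,0,-0.3,0,0,0],[50,0,0,-0.2,0,0,0],[50,0,0,0,0,0,0],[50,0,0,0,0,0,0]]' 25
python3 - <<'E'
from h import *
V=[]
p=capture('side');x,y=288,200
a=cv2.resize(p['frame'][y-50:y+50,x-45:x+45,::-1],None,fx=4,fy=4)
p=capture('scene');x,y=273,205
b=cv2.resize(p['frame'][y-50:y+50,x-45:x+45,::-1],None,fx=4,fy=4)
cv2.imwrite('pics/ins.png',np.hstack([b,a]))
E
```

```text
time_s: 21.4
tcp_pos: [0.5851, -0.0137, 0.1831]
eef_rot: [180.0, -0.0, -71.7]
contact_force: [0.6, 0.7, -3.4]
gripper_width: 0.0636
gripper_force: 25.0
```

View pics/ins.png

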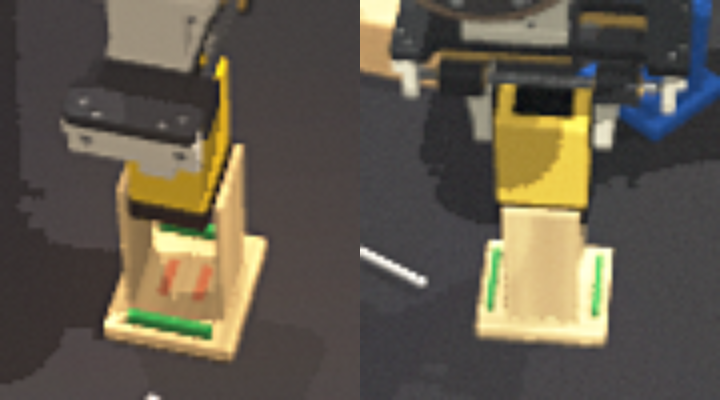

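The pack has entered between the walls (bottom at about z = 0.117) with no added force. I'll keep lowering it slowly.

```bash
python3 -m creep '[[50,0,0,-0.4,0,0,0],[50,0,0,-0.4,0,0,0],[50,0,0,-0.4,0,0,0],[50,0,0,-0.4,0,0,0],[50,0,0,-0.4,0,0,0],[50,0,0,-0.3,0,0,0],[50,0,0,-0.2,0,0,0],[50,0,0,0,0,0,0]]' 25
python3 -m creep '[[50,0,0,-0.3,0,0,0],[50,0,0,-0.3,0,0,0],[50,0,0,-0.3,0,0,0],[50,0,0,-0.2,0,0,0],[50,0,0,-0.1,0,0,0],[50,0,0,0,0,0,0],[50,0,0,0,0,0,0]]' 25
```

```text
time_s: 22.17
tcp_pos: [0.5844, -0.0138, 0.1192]
eef_rot: [179.9, 0.0, -71.7]
contact_force: [-0.3, 0.0, -4.1]
gripper_width: 0.0639
gripper_force: 25.0
time_s: 22.75
tcp_pos: [0.5852, -0.0136, 0.0908]
eef_rot: [180.0, -0.0, -71.7]
contact_force: [-0.1, 0.0, -3.9]
gripper_width: 0.0638
gripper_force: 25.0
```

```bash
python3 -m creep '[[50,0,0,-0.14,0,0,0],[50,0,0,-0.08,0,0,0],[50,0,0,-0.06,0,0,0],[50,0,0,-0.05,0,0,0],[50,0,0,-0.04,0,0,0],[50,0,0,0,0,0,0],[50,0,0,0,0,0,0]]' 25
```

```text
time_s: 23.33
tcp_pos: [0.5852, -0.0136, 0.0816]
eef_rot: [-180.0, -0.0, -71.7]
contact_force: [0.2, -0.6, -2.6]
gripper_width: 0.0644
gripper_force: 25.0
```

```bash
python3 -m creep '[[50,0,0,-0.04,0,0,0],[50,0,0,-0.04,0,0,0],[50,0,0,0,0,0,0],[50,0,0,0,0,0,0]]' 25
```

```text
time_s: 23.67
tcp_pos: [0.5852, -0.0137, 0.0816]
eef_rot: [-180.0, -0.0, -71.7]
contact_force: [-7.1, 1.7, 13.3]
gripper_width: 0.064
gripper_force: 25.0
```

It is seated: 13 N upward at the expected height. I'll ease off, open and lift.

```bash
python3 -m creep '[[50,0,0,0.05,0,0,0],[87,0,0,0,0,0,0],[87,0,0,0,0,0,0],[87,0,0,0,0,0,0],[87,0,0,0,0,0,0],[87,0,0,0,0,0,0],[87,0,0,0,0,0,0],[87,0,0,0,0,0,0]]' 25
python3 -m creep '[[87,0,0,0.3,0,0,0],[87,0,0,0.6,0,0,0],[87,0,0,0.9,0,0,0],[87,0,0,0.9,0,0,0],[87,0,0,0.9,0,0,0],[87,0,0,0.9,0,0,0],[87,0,0,0.9,0,0,0],[87,0,0,0.9,0,0,0]]'
python3 -m creep '[[87,0,0,0.3,0,0,0],[87,0,0,0,0,0,0]]'
python3 - <<'E'
from h import *
p=capture('side');x,y=288,200
a=cv2.resize(p['frame'][y-50:y+50,x-45:x+45,::-1],None,fx=4,fy=4)
p=capture('scene');x,y=273,205
b=cv2.resize(p['frame'][y-50:y+50,x-45:x+45,::-1],None,fx=4,fy=4)
cv2.imwrite('pics/seat.png',np.hstack([b,a]))
print([(np.round(d['bbox']),round(d['conf'],2)) for d in search_frame(p,'lever_grip')])
E
```

```text
time_s: 24.33
tcp_pos: [0.5852, -0.0137, 0.0807]
eef_rot: [180.0, -0.0, -71.7]
contact_force: [0.3, -0.4, 0.5]
gripper_width: 0.0874
gripper_force: 0.0
time_s: 25.0
tcp_pos: [0.585, -0.0137, 0.2402]
eef_rot: [-180.0, -0.0, -71.7]
contact_force: [0.5, -0.1, 0.1]
gripper_width: 0.0873
gripper_force: 0.0
time_s: 25.17
tcp_pos: [0.5863, -0.0135, 0.2488]
eef_rot: [-179.7, -0.0, -71.7]
contact_force: [0.7, 0.2, -0.5]
gripper_width: 0.0871
gripper_force: 0.0
[(array([362., 245., 376., 277.]), 0.6), (array([385., 197., 392., 217.]), 0.45)]
```

View pics/seat.png

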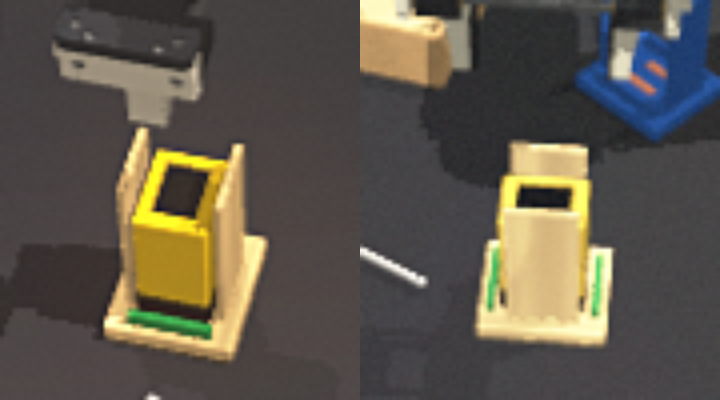

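The pack is fully down between the walls in both crops, and the lever is still upright. I'll return to the lever.

```bash
python3 -m creep '[[80,0.06,0.9,0,0,0,-2.7],[80,0.06,1,0,0,0,-2.7],[80,0.06,1,0,0,0,-2.7],[80,0.06,1,0,0,0,-2.7],[80,0.06,1,0,0,0,-2.7],[80,0.06,1,0,0,0,-2.7],[80,0.06,1,0,0,0,-2.7],[80,0.06,1,0,0,0,-2.7]]' 20
python3 -m creep '[[80,0.06,1,0,0,0,-2.7],[80,0.06,1,0,0,0,-2.7],[80,0.06,0.9,0,0,0,-2.7],[80,0.03,0.53,0,0,0,-2.6],[80,0,0,0,0,0,0],[80,0,0,0,0,0,0]]'
```

```text
time_s: 25.98
tcp_pos: [0.5964, 0.1848, 0.244]
eef_rot: [179.9, -0.1, -93.5]
contact_force: [0.7, 0.4, -0.7]
gripper_width: 0.0803
gripper_force: 0.0
time_s: 26.48
tcp_pos: [0.6017, 0.2699, 0.2438]
eef_rot: [179.9, -0.1, -103.9]
contact_force: [-0.6, -0.5, -0.4]
gripper_width: 0.0802
gripper_force: 0.0
```

```bash
python3 -m creep '[[80,0.03,0,-0.8,0,0,0],[80,0,0,-0.9,0,0,0],[80,0,0,-0.9,0,0,0],[80,0,0,-0.9,0,0,0],[80,0,0,-0.8,0,0,0],[80,0,0,-0.5,0,0,0],[80,0,0,-0.2,0,0,0],[80,0,0,0,0,0,0]]' 15
python3 -m creep '[[20,0,0,0,0,0,0],[20,0,0,0,0,0,0],[20,0,0,0,0,0,0],[20,0,0,0,0,0,0],[20,0,0,0,0,0,0],[20,0,0,0,0,0,0],[20,0,0,0,0,0,0],[20,0,0,0,0,0,0]]' 15
python3 -m creep '[[20,0,0,0,0,0,0],[20,0,0,0,0,0,0],[20,0,0,0,0,0,0],[20,0,0,0,0,0,0]]' 15
```

```text
time_s: 27.15
tcp_pos: [0.6023, 0.2681, 0.119]
eef_rot: [179.9, -0.2, -104.0]
contact_force: [-0.6, -0.3, 0.1]
gripper_width: 0.08
gripper_force: 0.0
time_s: 27.82
tcp_pos: [0.6031, 0.2697, 0.1209]
eef_rot: [-180.0, 0.0, -104.0]
contact_force: [0.3, -0.5, 0.2]
gripper_width: 0.0322
gripper_force: 0.0
time_s: 28.15
tcp_pos: [0.6028, 0.2697, 0.1208]
eef_rot: [180.0, -0.0, -104.0]
contact_force: [-3.9, 0.9, 2.7]
gripper_width: 0.0275
gripper_force: 15.0
```

Gripped. Now the mirrored arc over to green, then release and lift.

```bash
python3 -m creep '[[20,0.085,0.34,-0.02,0,0,0],[20,0.085,0.33,-0.05,0,0,0],[20,0.08,0.33,-0.09,0,0,0],[20,0.08,0.32,-0.12,0,0,0],[20,0.08,0.3,-0.15,0,0,0],[20,0.07,0.29,-0.18,0,0,0],[20,0.07,0.27,-0.21,0,0,0],[20,0,0,0,0,0,0]]' 15
python3 -m creep '[[80,0,0,0,0,0,0],[80,0,0,0,0,0,0],[80,0,0,0,0,0,0],[80,0,0,0,0,0,0],[80,0,0,0,0,0,0],[80,0,0,0,0,0,0],[80,0,0,0,0,0,0],[80,0,0,0,0,0,0]]'
python3 -m creep '[[80,0,0,0,0,0,0],[80,0,0,0,0,0,0],[80,0,0,0.5,0,0,0],[80,0,0,0.9,0,0,0],[80,0,0,0.9,0,0,0],[80,0,0,0.9,0,0,0],[80,0,0,0.9,0,0,0],[80,0,0,0.9,0,0,0]]'
python3 -m creep '[[80,0,-0.5,0.9,0,0,0],[80,0,-1,0.5,0,0,0],[80,0,-1,0,0,0,0],[80,0,-0.6,0,0,0,0],[80,0,0,0,0,0,0],[80,0,0,0,0,0,0]]'
python3 - <<'E'
from h import *
p=capture('scene');cv2.imwrite('pics/fin.png',cv2.resize(p['frame'][140:350,120:500,::-1],None,fx=2,fy=2))
print([(np.round(d['bbox']),round(d['conf'],2)) for d in search_frame(p,'lever_grip')])
E
```

```text
time_s: 28.82
tcp_pos: [0.6176, 0.3272, 0.1002]
eef_rot: [-179.9, 0.2, -103.9]
contact_force: [-1.8, 6.2, 2.1]
gripper_width: 0.0277
gripper_force: 15.0
time_s: 29.48
tcp_pos: [0.617, 0.324, 0.1004]
eef_rot: [-180.0, -0.0, -104.0]
contact_force: [-0.7, -0.1, -0.7]
gripper_width: 0.0752
gripper_force: 0.0
time_s: 30.15
tcp_pos: [0.6169, 0.3241, 0.2277]
eef_rot: [-180.0, 0.0, -104.0]
contact_force: [0.8, -0.1, 0.5]
gripper_width: 0.08
gripper_force: 0.0
time_s: 30.65
tcp_pos: [0.6169, 0.2458, 0.2609]
eef_rot: [-180.0, 0.0, -104.1]
contact_force: [-0.9, 0.7, -0.2]
gripper_width: 0.0803
gripper_force: 0.0
[(array([360., 266., 397., 276.]), 0.56)]
```

View pics/fin.png

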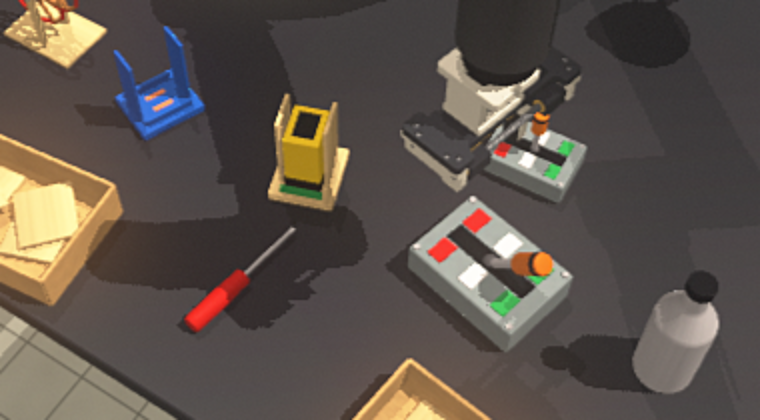

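The lever lies over to green (grip at (535,262) in the crop) and the pack is seated. The robot is clear of everything, so I'm handing in.

```bash
python3 -c "
from plant import close_job
print(close_job())"
```

```text
the job is handed in; nothing more can be done
None
```

I handed the job in at about 31 s; the last pictures show the lever in the battery (green) position, the pack seated upright in the cradle, and the flask, wheel model and screwdriver untouched (the hand-in returned no verdict).

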